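# Stir the prize-draw beads

## Task

Take the stirring stick from its fork, lower it upright into a free gap in the prize-draw tub until its foot rests lightly on the bottom, then stir round with the foot kept lightly on the bottom until all six beads together have been carried well away from where they lay. Leave all beads in the tub, never press hard on it, hang the stick back in its fork, and leave the tape measure and the paper roll alone.

Things in the scene. Friction and masses are not known exactly. Their poses are not given: they have to be found in the camera images.
- stirrer: Telescopic stirring stick, upright along its z, 0.2 kg. Origin: centre of the underside of its black collar (44 mm across, 7 mm thick). Below: a 12 mm steel rod with a smooth red nylon foot 28 mm in diameter, 30 mm long. How far the rod is pulled out varies and is not measured: the foot's end lies 75 to 105 mm below the origin and must be felt for.
- stirrer_grip (a point): On the stirrer's axis, 38 mm above its origin: where to hold its square wooden grip, 22 x 22 mm, sides along its x and y, 7 to 67 mm above the origin (brass cap to 71). The foot below is sprung: it gives upwards from 1.5 N at 1 N per mm for 5 mm (6.5 N), then is solid; the rod keeps its length up to 45 N.
- tub: Round open blue tub, fixed. Origin: centre of its underside. Height 60 mm, outer radius 73 mm, inner radius 65, flat floor 6 mm above the origin. A white core (radius 24 mm, top 34 mm above the origin) stands in the middle: the beads lie in the ring-shaped channel round it. With the stick 44 mm from the centre no bead slips past it on either side.
- rest: Fixed steel fork stand for the stirrer; origin on the table under the seat. Its slotted plate (top 120 mm up, 8 mm thick, 52 mm wide) reaches from x = -34 to +64 mm in its own frame; the post and the 90 mm round foot stand at x = +50 and +65 mm, behind the seat. The slot is 20 mm wide, from the open front at x = -34 mm to x = +20 mm.
- rest_seat (a point): Centre of the seat on the fork's top face, 120 mm above the table; axes as rest: the slot opens toward -x. The stirrer hangs here, collar underside on the plate, and goes in and out along x with the collar raised a little (10 mm).
- bead_red1: Red drum-shaped bead on end in the tub, 25 mm in diameter, 20 mm high, 15 g, lacquered and slippery; origin: centre of its underside. At the start three red beads lie side by side in one half of the channel, three pale ones in the other, about 44 mm from the tub's centre, with two free gaps between the groups.
- bead_red2: Red drum-shaped bead on end in the tub, 25 mm in diameter, 20 mm high, 15 g, lacquered and slippery; origin: centre of its underside. At the start three red beads lie side by side in one half of the channel, three pale ones in the other, about 44 mm from the tub's centre, with two free gaps between the groups.
- bead_red3: Red drum-shaped bead on end in the tub, 25 mm in diameter, 20 mm high, 15 g, lacquered and slippery; origin: centre of its underside. At the start three red beads lie side by side in one half of the channel, three pale ones in the other, about 44 mm from the tub's centre, with two free gaps between the groups.
- bead_pale1: Pale wood drum-shaped bead on end in the tub, 25 mm in diameter, 20 mm high, 15 g, lacquered and slippery; origin: centre of its underside. At the start three red beads lie side by side in one half of the channel, three pale ones in the other, about 44 mm from the tub's centre, with two free gaps between the groups.
- bead_pale2: Pale wood drum-shaped bead on end in the tub, 25 mm in diameter, 20 mm high, 15 g, lacquered and slippery; origin: centre of its underside. At the start three red beads lie side by side in one half of the channel, three pale ones in the other, about 44 mm from the tub's centre, with two free gaps between the groups.
- bead_pale3: Pale wood drum-shaped bead on end in the tub, 25 mm in diameter, 20 mm high, 15 g, lacquered and slippery; origin: centre of its underside. At the start three red beads lie side by side in one half of the channel, three pale ones in the other, about 44 mm from the tub's centre, with two free gaps between the groups.
- tape_measure: Bystander: yellow tape measure, 28 x 69 x 62 mm, origin under its centre. Leave it alone.
- till_roll: Bystander: upright white paper roll, 48 mm in diameter, 57 mm high, origin under its centre. Leave it alone.
Mind the look-alikes: they are no part of the job. What is shaped like the stirrer but orange or turquoise is not meant.

How it is judged:
On the way, in this order (a step that is already met when the one before it is completed fails the run):
1. the stirrer is out of its fork, more than 60 mm from the seat (horizontal distance between stirrer and rest_seat above 0.06 m), for 0.2 s.
2. the upright stirrer's foot rests on the tub's floor (over 0.3 N) between core and wall (contact force between stirrer and tub above 0.3 N and horizontal distance between stirrer and tub between 0.036 and 0.053 m and angle between stirrer's own z axis and vertical below 0.12 rad), for 0.2 s.
3. all six beads are at the same time more than 30 mm from where they started, with the stirrer's foot on the tub's floor (all of step 2 and distance of each of bead_red1, bead_red2, bead_red3, bead_pale1, bead_pale2, bead_pale3 from where it was at the start of the episode above 0.03 m), for 0.05 s.
At the end, for the whole second after the job is handed in: The stirrer hangs in the fork: collar underside within 15 mm sideways and 6 mm in height of the seat, within 0.1 rad of upright, at rest. All six beads lie at rest in the tub (within 65 mm of its axis, undersides below 30 mm above the table) (horizontal distance between stirrer and rest_seat below 0.015 m and z of stirrer in the frame of rest_seat between -0.006 and 0.006 m and angle between stirrer's own z axis and vertical below 0.1 rad and linear speed of each of stirrer, bead_red1, bead_red2, bead_red3, bead_pale1, bead_pale2, bead_pale3 below 0.03 m/s and horizontal distance between each of bead_red1, bead_red2, bead_red3, bead_pale1, bead_pale2, bead_pale3 and tub below 0.065 m and height (world z) of each of bead_red1, bead_red2, bead_red3, bead_pale1, bead_pale2, bead_pale3 below 0.03 m); the robot touches nothing.
It fails at once if the stirrer presses on the tub with more than 20 N (contact force between stirrer and tub above 20 N).
It fails at once if the robot touches the tub with more than 20 N (contact force between the arm and tub above 20 N).
It fails at once if the tape measure or the paper roll is moved by more than 25 mm (distance of any of tape_measure, till_roll from where it was at the start of the episode above 0.025 m).
It also fails if it takes over 72 s, if anything falls off the work surface, if the arm or the gripper's body presses on something with over 40 N, if the wrist force passes 120 N, or if a joint passes its speed limit or range.

## Robot

A 6-joint arm with a two-finger parallel gripper is mounted at the origin on a cart in front of the work surface, level with it; the furniture and walls round the work are solid. World frame = base frame: x ahead of the robot, y to its left, z up, the work surface at z = 0. Lengths are in m, angles in rad, forces in N, time in s.
With the tool pointing down it reaches from about 0.3 to 0.775 m from the base axis. Payload 14.6 kg.
Tool frame: the origin (TCP) lies midway between the tips of the shut fingers; the grasp point (between the pads) lies 19 mm behind it; z points along the fingers, y is the line along which they close (so a half turn about z gives the same grasp; the last joint's range is limited). The gripper opens to 94 mm and grips with 3 to 60 N. Pads are 16 mm wide; open, the fingers measure 119 mm over their backs; the gripper's body (75 mm by 177 mm) begins 78 mm behind the grasp point.
Start: joints at [-1.175, 0.3, 1.521, -0, 1.321, -0.067], TCP at [0.246, -0.492, 0.205] pointing down, gripper open.
Joint ranges: [-3.03, 3.03], [-0.79, 2.21], [0.23, 2.52], [-1.04, 4.18], [0, 3.07], [-2.55, 2.55]. Speed limits (rad/s): [2.22, 2.22, 2.57, 3.14, 3.14, 3.14].

## Interface

Orientations are given as [roll, pitch, yaw] about the fixed x, y, z axes, in that order (R = Rz(yaw) Ry(pitch) Rx(roll)).
In Python, from station import telemetry, optics, ctrl gives the robot as it stands.
- The arm moves only by the tool carry_out, never from a script. Its argument "plan" is a list that holds one entry, the list of rows, each a list of 7 numbers: the shift along the tool's x, y, z in mm, then the turn, a rotation vector about the tool's x, y, z in rad, then the finger opening in mm, from 0 to 94. A call has 1 to 20 rows; each row shifts and turns the commanded pose from where the row before left it, along the tool's axes as they then stand; what a row does not reach is not made up. A row lasts 1/12 s, in which the tool goes at most 41.7 mm and 7.16 degrees, less where a joint would pass 70% of its speed; a pose out of reach is approached as far as the arm can. A call with a gripper value outside its range is refused whole. The fingers move at their own pace and stop on an object; "squeeze" is the grip in N (left out, the last holds). Time passes only in rows, so rows that do not move let the fingers close. It gives the time, the measured TCP pose, the force, the opening and the grip force at its end, in the units of the state.
- telemetry.get_obs(): the state, without advancing time (a new reading comes with each control period).
- optics.camera(name): name is "scene" or "top" or "wrist"; returns a dict with "pixels" (400x640x3 uint8, red, green, blue), "intrinsics" (3x3 intrinsics, pixels), "origin" and "rotation" of the camera in the world. Camera axes: x right, y down, z forward; pixel columns grow to the right and rows downward; lengths in m; the calibration is good to about 2 mm. A picture is of the moment at which its call begins. There is no depth.
- ctrl.hand_in(): hands the job in; it is judged then, once.
The state is a dict: "time_s": time; "qpos": joint angles; "joint_vel": joint speeds; "tau": joint torques, N m; "ee_pos": TCP position; "eef_rot": TCP orientation; "force": force on the tool from outside, world axes, zero at the start; "moment": the same for the moment, N m; "grip_width": finger opening in m; "grip_force": force on a finger pad.
Only numpy, scipy, OpenCV 4.12 (cv2) and the standard library are available. Lean on these libraries where they do the work, as an engineer would, in place of code of your own. Each camera call takes 0.05 s, during which the arm holds its last target. There are 200 camera calls.

## Working session

There is one attempt and no reset: what is moved stays moved. The work goes in short steps, Python scripts to look and compute and a tool call to move; the robot and the scene stay as the last step left them, time stands still between calls to the robot, and variables do not carry over. Pictures are saved under pics/ and viewed, at most 10 in all, crops included, and the job is handed in when it is done.

Besides the shell and the picture viewer there is one more tool, called after "Request:" by a JSON object that holds its "method" and its "body", one argument or row to a line. carry_out: Moves the arm, as the interface text tells. Its arguments: {"type":"object","properties":{"plan":{"type":"array","items":{"type":"array","items":{"type":"array","items":{"type":"number"}}}},"squeeze":{"type":"number"}},"required":["plan"]}

```bash
mkdir -p pics; ls
python3 - <<'E'
from station import telemetry, optics
import cv2,pickle,numpy as np
o=telemetry.get_obs();print(o)
d={}
for n in("scene","top"):
    c=optics.camera(n);d[n]=c;cv2.imwrite(f"pics/{n}0.png",c["pixels"][:,:,::-1]);print(n,np.round(c["origin"],3),np.round(c["rotation"],3).tolist(),np.round(c["intrinsics"],1).tolist())
pickle.dump(d,open("d0.pkl","wb"))
E
```

```text
pics
{'time_s': 0.0, 'qpos': array([-1.17458988e+00,  3.00470701e-01,  1.52157916e+00, -5.46678067e-05,
        1.32070599e+00, -6.66190712e-02]), 'joint_vel': array([-0.00233992, -0.00029219, -0.00041828,  0.00216906, -0.0003454 ,
       -0.00127463]), 'tau': array([-3.64064363e-04, -5.31800365e+01, -3.52735627e+01,  7.07483548e-02,
        2.43735110e-02, -8.45801969e-05]), 'ee_pos': array([ 0.24543564, -0.49190445,  0.20488737]), 'eef_rot': array([-3.14042851e+00, -2.46000679e-05,  4.62839062e-01]), 'force': array([ 0.28428274,  0.41167351, -0.47031639]), 'moment': array([-0.02180483,  0.00166227, -0.06312878]), 'grip_force': 0.0, 'grip_width': 0.0940427294000526}
scene [-0.063  0.467  0.477] [-1.996, -0.014, -2.328] [[390.5, 0.0, 320.7], [0.0, 390.5, 198.3], [0.0, 0.0, 1.0]]
top [ 0.32  -0.096  1.199] [-2.971, 0.017, -1.598] [[512.2, 0.0, 317.7], [0.0, 512.2, 197.9], [0.0, 0.0, 1.0]]
```

View pics/scene0.png

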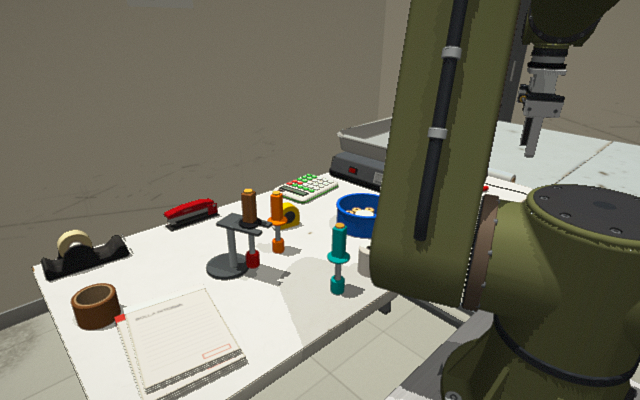

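View pics/top0.png

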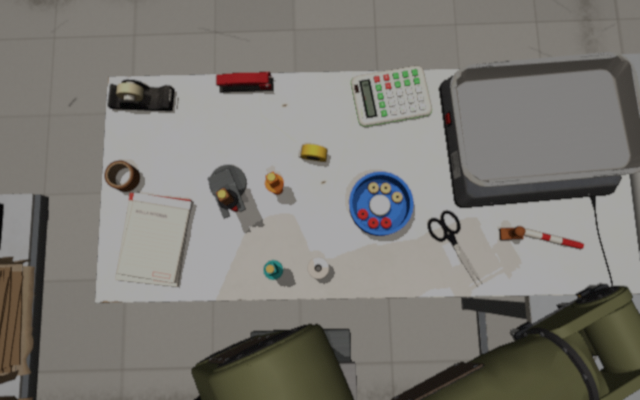

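The scene view shows the stirrer (red foot) in its fork near (250,225), with the orange and turquoise look-alikes at (277,215) and (338,255). The top view shows the stirrer cap near (228,198), the fork foot near (228,182) and the tub at (381,204). The red beads are at lower left of the tub and the pale ones at upper right, with gaps near (360,198) and (399,211).

```bash
cat > h.py <<'E'
import numpy as np,cv2,pickle
from scipy.spatial.transform import Rotation as R
def rot(c):
    r=np.array(c["rotation"]); return r if r.shape==(3,3) else R.from_euler("xyz",r).as_matrix()
def ray(c,u,v,z):
    d=rot(c)@np.linalg.inv(c["intrinsics"])@[u,v,1]; o=np.array(c["origin"]); return (o+d*(z-o[2])/d[2])
def proj(c,p):
    q=np.array(c["intrinsics"])@(rot(c).T@(np.array(p)-c["origin"])); return q[:2]/q[2]
E
python3 - <<'E'
from h import *
d=pickle.load(open("d0.pkl","rb"));c=d["top"];im=c["pixels"]
hsv=cv2.cvtColor(im,cv2.COLOR_RGB2HSV)
def blobs(lo,hi,z,box,name,mn=8):
    m=cv2.inRange(hsv,lo,hi);k=np.zeros_like(m);x0,y0,x1,y1=box;k[y0:y1,x0:x1]=m[y0:y1,x0:x1]
    n,l,s,ce=cv2.connectedComponentsWithStats(k)
    for i in range(1,n):
        if s[i,4]>=mn: print(name,s[i].tolist(),np.round(ce[i],1),np.round(ray(c,*ce[i],z),4))
    return k
k=blobs((100,120,40),(130,255,255),.06,(340,160,425,245),"blue",50)
cn=max(cv2.findContours(k,0,1)[0],key=cv2.contourArea)
P=np.array([ray(c,*p[0],.06)[:2] for p in cn]);print("rim",cv2.minEnclosingCircle(P.astype(np.float32)),cv2.fitEllipse(cn))
B=(340,160,425,245)
blobs((0,120,60),(8,255,255),.026,B,"red");blobs((172,120,60),(180,255,255),.026,B,"red")
blobs((10,40,120),(35,200,255),.026,B,"pale")
blobs((0,0,150),(180,40,255),.04,(365,190,395,220),"core")
blobs((15,90,90),(35,255,255),.191,(205,160,300,290),"cap",4)
big=np.hstack([cv2.resize(im[150:240,190:290],None,fx=4,fy=4,interpolation=2),cv2.resize(im[160:250,340:425],None,fx=4,fy=4,interpolation=2)])
cv2.imwrite("pics/crop.png",big[:,:,::-1])
E
```

```text
blue [350, 172, 63, 64, 2024] [381.4 202.6] [ 0.5018 -0.2254  0.06  ]
rim ((0.5007648468017578, -0.2227468341588974), 0.07254407554864883) ((380.6824951171875, 203.34518432617188), (62.35820388793945, 62.71833419799805), 116.86473083496094)
red [359, 211, 8, 8, 49] [362.3 214.2] [ 0.4815 -0.184   0.026 ]
red [369, 219, 8, 8, 52] [372.7 222.7] [ 0.461 -0.207  0.026]
red [382, 219, 8, 8, 51] [385.6 222.5] [ 0.4606 -0.2366  0.026 ]
red [358, 210, 9, 8, 14] [360.7 212.2] [ 0.4862 -0.1805  0.026 ]
red [369, 218, 9, 10, 22] [373.4 222.7] [ 0.461  -0.2085  0.026 ]
red [381, 218, 10, 10, 26] [385.2 222.5] [ 0.4607 -0.2358  0.026 ]
pale [369, 183, 10, 9, 69] [373.1 187.2] [ 0.5442 -0.2118  0.026 ]
pale [381, 183, 9, 10, 71] [385.1 187.8] [ 0.5419 -0.2396  0.026 ]
pale [392, 192, 10, 10, 73] [396.6 196.8] [ 0.5198 -0.2651  0.026 ]
core [371, 195, 19, 19, 286] [379.7 204. ] [ 0.5019 -0.2236  0.04  ]
cap [265, 172, 11, 20, 124] [270.  180.7] [0.5322 0.011  0.191 ]
cap [278, 176, 4, 5, 11] [279.6 177.7] [ 0.5377 -0.0086  0.191 ]
cap [217, 189, 10, 10, 84] [221.5 193.6] [0.5088 0.1087 0.191 ]
cap [266, 265, 8, 8, 45] [269.8 268.6] [0.357  0.0134 0.191 ]
```

View pics/crop.png

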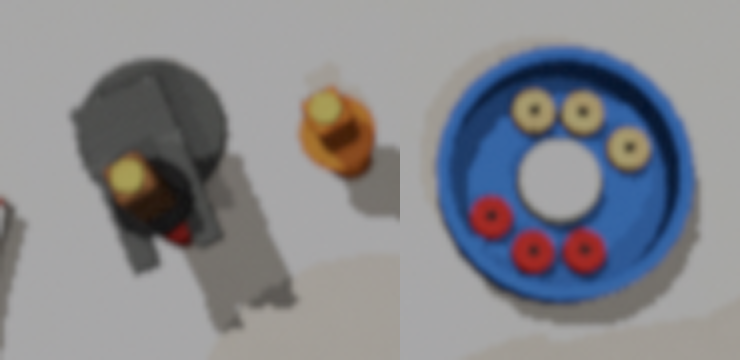

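Request:
{"method": "carry_out", "body": {
  "plan": [
    [[28, -23.3, -5.8, 0, 0, 0, 60], [28, -23.3, -5.8, 0, 0, 0, 60], [28, -23.3, -5.8, 0, 0, 0, 60], [28, -23.3, -5.8, 0, 0, 0, 60], [28, -23.3, -5.8, 0, 0, 0, 60], [28, -23.3, -5.8, 0, 0, 0, 60], [28, -23.3, -5.8, 0, 0, 0, 60], [28, -23.3, -5.8, 0, 0, 0, 60], [28, -23.3, -5.8, 0, 0, 0, 60], [28, -23.3, -5.8, 0, 0, 0, 60], [28, -23.3, -5.8, 0, 0, 0, 60], [28, -23.3, -5.8, 0, 0, 0, 60], [28, -23.3, -5.8, 0, 0, 0, 60], [28, -23.3, -5.8, 0, 0, 0, 60], [28, -23.3, -5.8, 0, 0, 0, 60], [28, -23.3, -5.8, 0, 0, 0, 60], [28, -23.3, -5.8, 0, 0, 0, 60], [28, -23.3, -5.8, 0, 0, 0, 60], [0, 0, 0, 0, 0, 0, 60], [0, 0, 0, 0, 0, 0, 60]]
  ]
}}

```text
time_s: 1.77
ee_pos: [0.5094, 0.1093, 0.3092]
eef_rot: [-3.141, 0.001, 0.465]
force: [-1.3, 0.8, -0.3]
grip_width: 0.0605
grip_force: 0.0
```

Request:
{"method": "carry_out", "body": {
  "plan": [
    [[0, 0, 0, 0, 0, -0.12, 60], [0, 0, 0, 0, 0, -0.12, 60], [0, 0, 0, 0, 0, -0.12, 60], [0, 0, 0, 0, 0, -0.12, 60], [0, 0, 0, 0, 0, -0.12, 60], [0, 0, 0, 0, 0, -0.12, 60], [0, 0, 0, 0, 0, -0.12, 60], [0, 0, 0, 0, 0, -0.12, 60], [0, 0, 0, 0, 0, -0.12, 60], [0, 0, 0, 0, 0, -0.12, 60], [0, 0, 0, 0, 0, -0.12, 60], [0, 0, 0, 0, 0, -0.12, 60], [0, 0, 0, 0, 0, -0.08, 60], [0, 0, 0, 0, 0, 0, 60], [0, 0, 0, 0, 0, 0, 60]]
  ]
}}

```text
time_s: 3.02
ee_pos: [0.509, 0.1072, 0.3098]
eef_rot: [-3.141, 0.0, 1.979]
force: [-0.4, -0.1, 0.3]
grip_width: 0.0601
grip_force: 0.0
```

Run:
```python
from station import telemetry, optics
from h import *
o=telemetry.get_obs();print(o["time_s"],o["ee_pos"],o["eef_rot"],o["force"],o["qpos"])
c=optics.camera("wrist");pickle.dump(c,open("w1.pkl","wb"));cv2.imwrite("pics/w1.png",c["pixels"][:,:,::-1]);print(c["origin"],c["rotation"],c["intrinsics"])
```

```text
3.0167 [0.50903532 0.10721984 0.30976448] [-3.14137590e+00  3.30036895e-05  1.97889895e+00] [-0.36533119 -0.10496599  0.2860381 ] [ 1.37230519e-01  1.74009576e-01  1.43640956e+00 -8.98683488e-05
  1.53137354e+00 -2.70868551e-01]
[0.47672895 0.18295149 0.48952313] [2.85874734e+00 4.25841732e-04 4.08074095e-01] [[324.59538738   0.         320.08785857]
 [  0.         324.59538738 195.28569535]
 [  0.           0.           1.        ]]
```

View pics/w1.png

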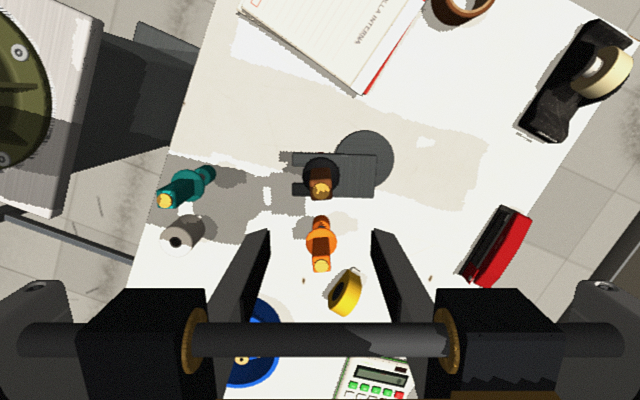

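The wrist view shows the stirrer cap at (321,187) over the fork plate, which spans about (291–377, 152–198) and lies almost along image x. The orange look-alike is at (321,245).

Run:
```python
from h import *
c=pickle.load(open("w1.pkl","rb"));im=c["pixels"]
hsv=cv2.cvtColor(im,cv2.COLOR_RGB2HSV)
m=cv2.inRange(hsv,(15,110,110),(35,255,255));m[:160]=0;m[205:]=0;m[:,:300]=0;m[:,345:]=0
n,l,s,ce=cv2.connectedComponentsWithStats(m);i=1+s[1:,4].argmax();print(s[i],ce[i],ray(c,*ce[i],.191))
for n in("top",):
    t=pickle.load(open("d0.pkl","rb"))[n]
# triangulate cap: top (221.5,193.6) & wrist
def r(c,p): return np.array(c["origin"]),rot(c)@np.linalg.inv(c["intrinsics"])@[*p,1]
o1,d1=r(t,(221.5,193.6));o2,d2=r(c,ce[i])
a=np.linalg.lstsq(np.c_[d1,-d2],o2-o1,rcond=None)[0];print("tri",o1+a[0]*d1,o2+a[1]*d2)
print("tcp px",proj(c,[.509,.1072,.3098]))
big=cv2.resize(im[120:225,270:410],None,fx=5,fy=5,interpolation=2);cv2.imwrite("pics/w1c.png",big[:,:,::-1])
```

```text
[313 182  17  18 230] [320.70434783 190.33043478] [0.50963002 0.10801302 0.191     ]
tri [0.50857473 0.10844365 0.19193974] [0.50951069 0.10828482 0.19208277]
tcp px [319.4841977  243.26642095]
```

View pics/w1c.png

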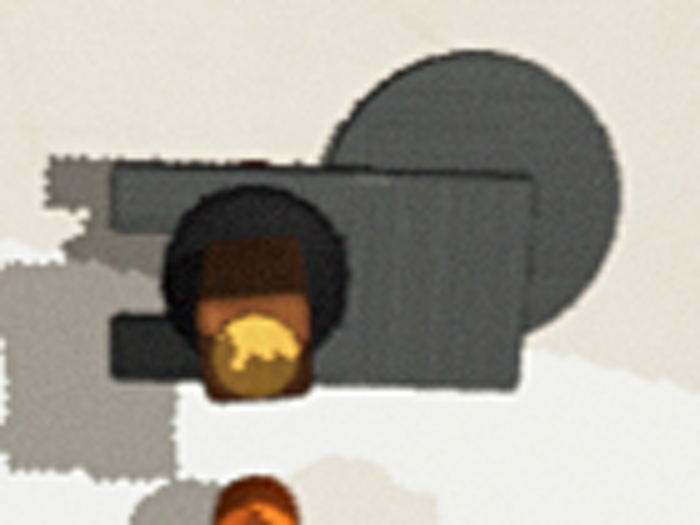

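The crop shows the plate corners at (292,153), (376,156), (374,198) and (292,196), with the collar centred at about (321,175). The square grip is roughly aligned with the fork.

Run:
```python
from h import *
c=pickle.load(open("w1.pkl","rb"))
P=[ray(c,u/5+270,v/5+120,.12)[:2] for u,v in[(112,165),(532,178),(518,390),(112,381)]]
P=np.array(P);print(P)
for a,b in((0,1),(3,2),(0,3),(1,2)): d=P[b]-P[a];print(np.degrees(np.arctan2(d[1],d[0])),np.hypot(*d))
x=(P[1]-P[0]+P[2]-P[3]);x/=np.hypot(*x)
f=(P[0]+P[3])/2;b=(P[1]+P[2])/2;print("yaw",np.degrees(np.arctan2(x[1],x[0])),"seat",f+.034*x,b-.064*x)
print("collar",ray(c,257/5+270,277/5+120,.127))
for z,(u,v),(p,q) in((.187,(205,395),(305,395)),(.187,(198,300),(303,298)),(.127,(205,242),(300,236))):
    d=(ray(c,p/5+270,q/5+120,z)-ray(c,u/5+270,v/5+120,z));print("grip",np.degrees(np.arctan2(d[1],d[0])),np.hypot(d[0],d[1]))
```

```text
[[0.47021276 0.11792722]
 [0.55959662 0.15332502]
 [0.5789021  0.10646963]
 [0.48949927 0.0702325 ]]
21.604560719034076 0.09613780927474405
22.063900299707274 0.09646758125717225
-67.98286060277134 0.051446629703397424
-67.60723158275317 0.050676719942993616
yaw 21.834623743783858 seat [0.5114169  0.10672544] [0.50984064 0.10609388]
collar [0.51038504 0.10849508 0.127     ]
grip 23.38831842371085 0.01947604575216728
grip 24.507588605821752 0.020107028484397903
grip 27.058757462479633 0.021611369001527835
```

Request:
{"method": "carry_out", "body": {
  "plan": [
    [[0.5, 0.8, 30, 0, 0, 0, 60], [0, 0, 30, 0, 0, 0, 60], [0, 0, 30, 0, 0, 0, 60], [0, 0, 30, 0, 0, 0, 60], [0, 0, 25, 0, 0, 0, 60], [0, 0, 15, 0, 0, 0, 60], [0, 0, 10.8, 0, 0, 0, 60], [0, 0, 0, 0, 0, 0, 60], [0, 0, 0, 0, 0, 0, 10], [0, 0, 0, 0, 0, 0, 10], [0, 0, 0, 0, 0, 0, 10], [0, 0, 0, 0, 0, 0, 10], [0, 0, 0, 0, 0, 0, 10], [0, 0, 0, 0, 0, 0, 10], [0, 0, 0, 0, 0, 0, 10], [0, 0, 0, 0, 0, 0, 10]]
  ],
  "squeeze": 40
}}

```text
time_s: 4.4
ee_pos: [0.5097, 0.1088, 0.1395]
eef_rot: [-3.141, 0.0, 1.983]
force: [-4.9, -2.0, 5.8]
grip_width: 0.0227
grip_force: 38.7
```

Request:
{"method": "carry_out", "body": {
  "plan": [
    [[0, 0, -4, 0, 0, 0, 10], [0, 0, -4, 0, 0, 0, 10], [0, 0, -2, 0, 0, 0, 10], [0, 0, 0, 0, 0, 0, 10], [0.3, -10, 0, 0, 0, 0, 10], [0.3, -10, 0, 0, 0, 0, 10], [0.3, -10, 0, 0, 0, 0, 10], [0.4, -15, 0, 0, 0, 0, 10], [0.4, -15, 0, 0, 0, 0, 10], [0.4, -15, 0, 0, 0, 0, 10], [0.4, -15, 0, 0, 0, 0, 10], [0, 0, 0, 0, 0, 0, 10], [0, 0, 0, 0, 0, 0, 10], [0, 0, 0, 0, 0, 0, 10]]
  ]
}}

```text
time_s: 5.57
ee_pos: [0.427, 0.0754, 0.1492]
eef_rot: [3.141, 0.0, 1.983]
force: [0.1, -0.1, -1.4]
grip_width: 0.0222
grip_force: 38.7
```

Request:
{"method": "carry_out", "body": {
  "plan": [
    [[0, 0, -30, 0, 0, 0, 10], [0, 0, -30, 0, 0, 0, 10], [0, 0, -30, 0, 0, 0, 10], [0, 0, -20, 0, 0, 0, 10], [0, 0, 0, 0, 0, 0, 10], [0, 0, 0, 0, 0, 0, 10], [0, 0, 0, 0, 0, 0, 10]]
  ]
}}

```text
time_s: 6.15
ee_pos: [0.4262, 0.0753, 0.2576]
eef_rot: [-3.14, -0.001, 1.983]
force: [0.8, 0.0, -3.8]
grip_width: 0.022
grip_force: 38.7
```

Run:
```python
from station import telemetry, optics
from h import *
o=telemetry.get_obs();p=o["ee_pos"];print(o["time_s"],p,o["eef_rot"],o["force"],o["grip_width"])
d={n:optics.camera(n) for n in("scene","wrist")};pickle.dump(d,open("d2.pkl","wb"))
print(proj(d["wrist"],p),proj(d["scene"],p),proj(d["scene"],p-[0,0,.124]))
s=d["scene"]["pixels"];u,v=proj(d["scene"],p-[0,0,.05]).astype(int)
a=cv2.resize(s[max(v-75,0):v+75,u-75:u+75],(400,400),interpolation=2);b=cv2.resize(d["wrist"]["pixels"][150:350,220:420],(400,400),interpolation=2)
cv2.imwrite("pics/g.png",np.hstack([a,b])[:,:,::-1]);print(u,v)
y=o["eef_rot"][2];tx=np.array([np.cos(y),np.sin(y)]);ty=np.array([np.sin(y),-np.cos(y)])
C=np.array([.5008,-.2230])
B=[(.4838,-.182),(.461,-.2075),(.4606,-.2366),(.5442,-.2118),(.5419,-.2396),(.5198,-.2651)]
for b in B: q=np.array(b)-C;print(np.degrees(np.arctan2(q[1],q[0])),np.hypot(*q)*1e3)
for g in(64,-113):
    t=C+.044*np.array([np.cos(np.radians(g)),np.sin(np.radians(g))]);w=t-p[:2];print(g,t,"tool",w@tx*1e3,w@ty*1e3)
```

```text
6.15 [0.42618919 0.07529482 0.25759969] [-3.13976213e+00 -6.55706368e-04  1.98294157e+00] [ 0.76581684  0.04811826 -3.77149256] 0.022026909432837083
[319.78733884 243.32983183] [288.52233468 163.5266611 ] [289.88354418 228.10048808]
289 190
112.52056560289691 44.38468204234431
158.72171135550593 42.71170799675424
-161.30888695464765 42.438190347845904
14.47029410006591 44.82186966202994
-21.993434840319857 44.32572616438451
-65.71003816408684 46.18885146872566
64 [ 0.52008833 -0.18345306] tool -274.69498786230406 -17.611792400938242
-113 [ 0.48360783 -0.26350221] tool -333.42790410221244 -83.10330412975404
```

View pics/g.png

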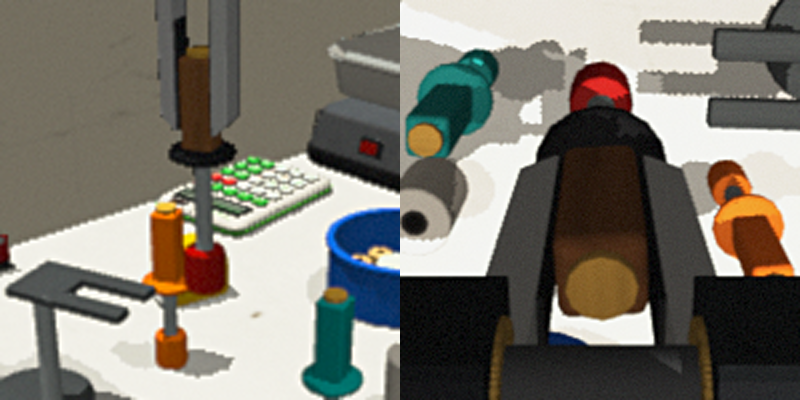

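The stirrer is held upright with its red foot clear, and its foot end is about 115 mm below the TCP. I'm moving to the free gap at 64°.

Request:
{"method": "carry_out", "body": {
  "plan": [
    [[-15, -1, 0, 0, 0, 0, 10], [-28, -1.8, 0, 0, 0, 0, 10], [-28, -1.8, 0, 0, 0, 0, 10], [-28, -1.8, 0, 0, 0, 0, 10], [-28, -1.8, 0, 0, 0, 0, 10], [-28, -1.8, 0, 0, 0, 0, 10], [-28, -1.8, 0, 0, 0, 0, 10], [-28, -1.8, 0, 0, 0, 0, 10], [-28, -1.8, 0, 0, 0, 0, 10], [-20, -1.2, 0, 0, 0, 0, 10], [-15.7, -1, 0, 0, 0, 0, 10], [0, 0, 0, 0, 0, 0, 10], [0, 0, 20, 0, 0, 0, 10], [0, 0, 20, 0, 0, 0, 10], [0, 0, 10, 0, 0, 0, 10], [0, 0, 0, 0, 0, 0, 10], [0, 0, 0, 0, 0, 0, 10], [0, 0, 0, 0, 0, 0, 10]]
  ]
}}

```text
time_s: 7.75
ee_pos: [0.5206, -0.1835, 0.2101]
eef_rot: [3.141, 0.001, 1.983]
force: [0.1, 0.1, -2.3]
grip_width: 0.022
grip_force: 38.7
```

Run:
```python
from station import telemetry, optics
from h import *
o=telemetry.get_obs();p=o["ee_pos"];print(o["time_s"],p,o["eef_rot"],o["force"])
c=optics.camera("wrist");pickle.dump(c,open("w3.pkl","wb"))
im=c["pixels"].copy()
t=[.5200,-.1835]
print([np.round(proj(c,q)).tolist() for q in([.5008,-.223,.04],[*t,.02],p)])
cv2.imwrite("pics/w3.png",cv2.resize(im[60:340,160:500],None,fx=2,fy=2)[:,:,::-1])
```

```text
7.75 [ 0.52057567 -0.18346992  0.21007347] [3.14069641e+00 9.11351602e-04 1.98307905e+00] [ 0.05434051  0.06526428 -2.31059639]
[[290.0, 203.0], [319.0, 174.0], [320.0, 243.0]]
```

View pics/w3.png

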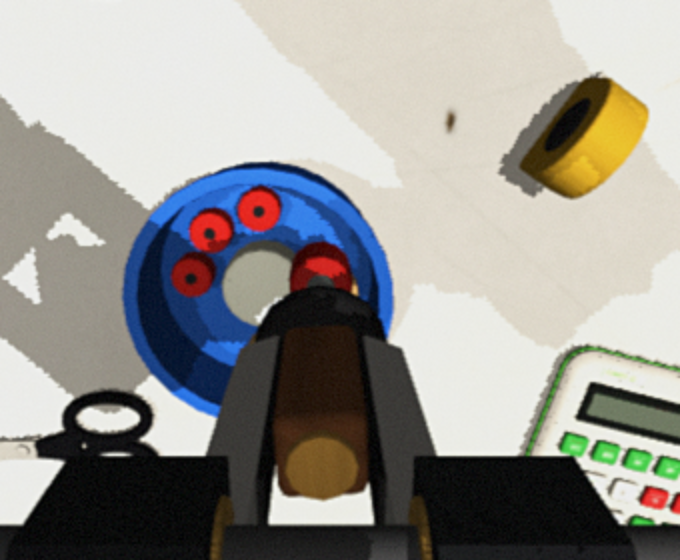

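The red foot is above the free gap at the crop's (322,275), between the core and the wall. The red beads lie clear at (258,210), (210,232) and (192,275). I'm descending.

Request:
{"method": "carry_out", "body": {
  "plan": [
    [[0, 0, 15, 0, 0, 0, 10], [0, 0, 15, 0, 0, 0, 10], [0, 0, 15, 0, 0, 0, 10], [0, 0, 12, 0, 0, 0, 10], [0, 0, 10, 0, 0, 0, 10], [0, 0, 5, 0, 0, 0, 10], [0, 0, 4, 0, 0, 0, 10], [0, 0, 0, 0, 0, 0, 10], [0, 0, 0, 0, 0, 0, 10], [0, 0, 0, 0, 0, 0, 10]]
  ]
}}

```text
time_s: 8.63
ee_pos: [0.5205, -0.1837, 0.1338]
eef_rot: [3.141, 0.001, 1.983]
force: [0.6, 0.6, -2.7]
grip_width: 0.0219
grip_force: 38.7
```

Request:
{"method": "carry_out", "body": {
  "plan": [
    [[0, 0, 1, 0, 0, 0, 10], [0, 0, 1, 0, 0, 0, 10], [0, 0, 1, 0, 0, 0, 10], [0, 0, 0, 0, 0, 0, 10], [0, 0, 0, 0, 0, 0, 10]]
  ]
}}

```text
time_s: 9.05
ee_pos: [0.5202, -0.1836, 0.13]
eef_rot: [-3.142, -0.0, 1.983]
force: [-0.8, 0.5, -1.5]
grip_width: 0.0223
grip_force: 38.7
```

Request:
{"method": "carry_out", "body": {
  "plan": [
    [[0, 0, 1, 0, 0, 0, 10], [0, 0, 1, 0, 0, 0, 10], [0, 0, 0, 0, 0, 0, 10], [0, 0, 0, 0, 0, 0, 10]]
  ]
}}

```text
time_s: 9.38
ee_pos: [0.5202, -0.1836, 0.128]
eef_rot: [-3.142, -0.0, 1.983]
force: [1.0, 0.4, -1.9]
grip_width: 0.0225
grip_force: 38.7
```

Request:
{"method": "carry_out", "body": {
  "plan": [
    [[0, 0, 1, 0, 0, 0, 10], [0, 0, 1, 0, 0, 0, 10], [0, 0, 0, 0, 0, 0, 10], [0, 0, 0, 0, 0, 0, 10]]
  ]
}}

```text
time_s: 9.72
ee_pos: [0.5202, -0.1835, 0.126]
eef_rot: [-3.141, -0.0, 1.983]
force: [0.3, 1.1, -1.2]
grip_width: 0.0225
grip_force: 38.7
```

Request:
{"method": "carry_out", "body": {
  "plan": [
    [[0, 0, 1, 0, 0, 0, 10], [0, 0, 1, 0, 0, 0, 10], [0, 0, 0, 0, 0, 0, 10], [0, 0, 0, 0, 0, 0, 10]]
  ]
}}

```text
time_s: 10.05
ee_pos: [0.5202, -0.1836, 0.124]
eef_rot: [-3.141, -0.0, 1.983]
force: [0.8, -0.6, -3.0]
grip_width: 0.0224
grip_force: 38.7
```

Request:
{"method": "carry_out", "body": {
  "plan": [
    [[0, 0, 1, 0, 0, 0, 10], [0, 0, 0.5, 0, 0, 0, 10], [0, 0, 0, 0, 0, 0, 10], [0, 0, 0, 0, 0, 0, 10]]
  ]
}}

```text
time_s: 10.38
ee_pos: [0.5202, -0.1836, 0.1225]
eef_rot: [-3.142, -0.0, 1.983]
force: [-0.2, -0.2, -2.0]
grip_width: 0.0219
grip_force: 38.7
```

Request:
{"method": "carry_out", "body": {
  "plan": [
    [[0, 0, 1, 0, 0, 0, 10], [0, 0, 0.5, 0, 0, 0, 10], [0, 0, 0, 0, 0, 0, 10], [0, 0, 0, 0, 0, 0, 10]]
  ]
}}

```text
time_s: 10.72
ee_pos: [0.5202, -0.1836, 0.121]
eef_rot: [-3.142, -0.0, 1.983]
force: [-0.5, 0.3, -2.2]
grip_width: 0.0219
grip_force: 38.7
```

Request:
{"method": "carry_out", "body": {
  "plan": [
    [[0, 0, 1, 0, 0, 0, 10], [0, 0, 0.5, 0, 0, 0, 10], [0, 0, 0, 0, 0, 0, 10], [0, 0, 0, 0, 0, 0, 10]]
  ]
}}

```text
time_s: 11.05
ee_pos: [0.5202, -0.1836, 0.1196]
eef_rot: [-3.142, -0.0, 1.983]
force: [0.2, -0.1, -2.0]
grip_width: 0.0224
grip_force: 38.7
```

Request:
{"method": "carry_out", "body": {
  "plan": [
    [[0, 0, 1, 0, 0, 0, 10], [0, 0, 0.5, 0, 0, 0, 10], [0, 0, 0, 0, 0, 0, 10], [0, 0, 0, 0, 0, 0, 10]]
  ]
}}

```text
time_s: 11.38
ee_pos: [0.5203, -0.1836, 0.1182]
eef_rot: [3.141, 0.0, 1.983]
force: [-0.1, 0.1, 1.1]
grip_width: 0.0223
grip_force: 38.7
```

Request:
{"method": "carry_out", "body": {
  "plan": [
    [[0, 0, 0.5, 0, 0, 0, 10], [0, 0, 0, 0, 0, 0, 10], [0, 0, 0, 0, 0, 0, 10], [0, 0, 0, 0, 0, 0, 10]]
  ]
}}

```text
time_s: 11.72
ee_pos: [0.5203, -0.1836, 0.1176]
eef_rot: [3.142, 0.0, 1.983]
force: [-0.6, 0.4, 1.4]
grip_width: 0.0222
grip_force: 38.7
```

Run:
```python
from station import telemetry
import numpy as np
o=telemetry.get_obs();p=o["ee_pos"];print(o["time_s"],p,o["force"],o["eef_rot"])
C=np.array([.5008,-.2230]);y=o["eef_rot"][2]
tx=np.array([np.cos(y),np.sin(y)]);ty=np.array([np.sin(y),-np.cos(y)])
q=p[:2]
for a in range(72,272,8):
    t=C+.044*np.array([np.cos(np.radians(a)),np.sin(np.radians(a))]);w=(t-q)*1e3;print(a,round(w@tx,1),round(w@ty,1));q=t
```

```text
11.7167 [ 0.52025234 -0.1835889   0.1176028 ] [-0.59180188  0.42761649  1.35264402] [3.14152040e+00 7.29291950e-05 1.98276786e+00]
72 4.6 -4.4
80 3.7 -4.9
88 3.0 -5.3
96 2.3 -5.7
104 1.4 -6.0
112 0.6 -6.1
120 -0.3 -6.1
128 -1.1 -6.0
136 -1.9 -5.8
144 -2.7 -5.5
152 -3.5 -5.1
160 -4.1 -4.5
168 -4.7 -3.9
176 -5.2 -3.2
184 -5.6 -2.5
192 -5.9 -1.7
200 -6.1 -0.8
208 -6.1 0.0
216 -6.1 0.9
224 -5.9 1.7
232 -5.6 2.5
240 -5.2 3.3
248 -4.7 4.0
256 -4.1 4.6
264 -3.4 5.1
```

Request:
{"method": "carry_out", "body": {
  "plan": [
    [[2.3, -2.2, 0, 0, 0, 0, 10], [2.3, -2.2, 0, 0, 0, 0, 10], [1.9, -2.4, 0, 0, 0, 0, 10], [1.8, -2.5, 0, 0, 0, 0, 10], [1.5, -2.6, 0, 0, 0, 0, 10], [1.5, -2.7, 0, 0, 0, 0, 10], [1.2, -2.8, 0, 0, 0, 0, 10], [1.1, -2.9, 0, 0, 0, 0, 10], [0.7, -3, 0, 0, 0, 0, 10], [0.7, -3, 0, 0, 0, 0, 10], [0.3, -3, 0, 0, 0, 0, 10], [0.3, -3.1, 0, 0, 0, 0, 10], [-0.1, -3, 0, 0, 0, 0, 10], [-0.2, -3.1, 0, 0, 0, 0, 10], [-0.5, -3, 0, 0, 0, 0, 10], [-0.6, -3, 0, 0, 0, 0, 10], [-0.9, -2.9, 0, 0, 0, 0, 10], [-1, -2.9, 0, 0, 0, 0, 10], [-1.3, -2.8, 0, 0, 0, 0, 10], [-1.4, -2.7, 0, 0, 0, 0, 10]]
  ]
}}

```text
time_s: 13.38
ee_pos: [0.465, -0.1973, 0.1175]
eef_rot: [-3.141, -0.0, 1.983]
force: [1.2, 1.0, 1.7]
grip_width: 0.0223
grip_force: 38.7
```

```bash
cat > st.py <<'E'
from station import telemetry, optics
from h import *
import sys
o=telemetry.get_obs();p=o["ee_pos"];C=np.array([.5008,-.2230]);w=p[:2]-C
print(o["time_s"],p,o["force"],"ang",np.degrees(np.arctan2(w[1],w[0])),"r",np.hypot(*w),o["eef_rot"])
c=optics.camera("wrist")
cv2.imwrite(sys.argv[1],cv2.resize(c["pixels"][60:340,160:500],None,fx=2,fy=2)[:,:,::-1])
y=1.983;tx=np.array([np.cos(y),np.sin(y)]);ty=np.array([np.sin(y),-np.cos(y)])
q=p[:2];a0=np.degrees(np.arctan2(w[1],w[0]))
for k in range(1,16):
    a=np.radians(a0+8*k);t=C+.044*np.array([np.cos(a),np.sin(a)]);v=(t-q)*1e3;print(round(a0+8*k),round(v@tx,1),round(v@ty,1));q=t
E
python3 st.py pics/s1.png
```

```text
13.3833 [ 0.46498444 -0.19728958  0.11748383] [1.20085782 0.96822272 1.7126721 ] ang 144.32709171338362 r 0.044088316548000286 [-3.14145467e+00 -2.50063096e-04  1.98282961e+00]
152 -3.6 -5.0
160 -4.2 -4.5
168 -4.8 -3.9
176 -5.2 -3.2
184 -5.6 -2.4
192 -5.9 -1.6
200 -6.1 -0.8
208 -6.1 0.1
216 -6.1 0.9
224 -5.9 1.8
232 -5.6 2.6
240 -5.2 3.3
248 -4.7 4.0
256 -4.1 4.6
264 -3.4 5.1
```

View pics/s1.png

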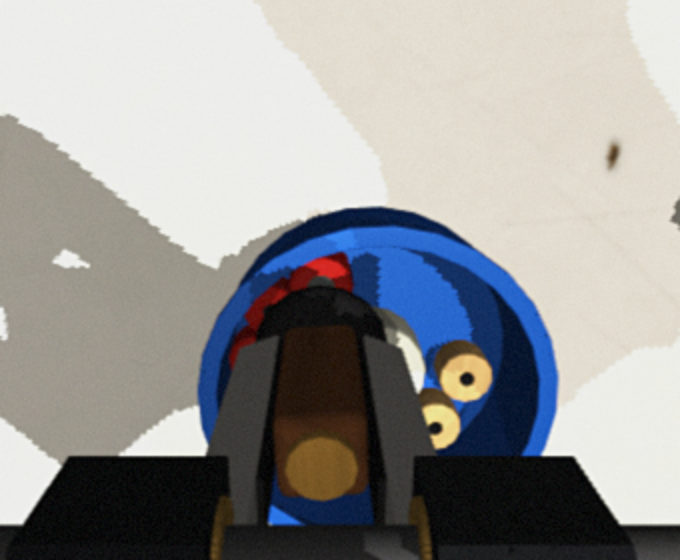

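The foot at (320,275) pushes the red beads ahead of it along the left of the channel, and the pale beads at (465,378) and (440,425) have not moved yet. The force is light, so I carry on round.

Request:
{"method": "carry_out", "body": {
  "plan": [
    [[-1.8, -2.5, 0, 0, 0, 0, 10], [-1.8, -2.5, 0, 0, 0, 0, 10], [-2.1, -2.3, 0, 0, 0, 0, 10], [-2.1, -2.2, 0, 0, 0, 0, 10], [-2.4, -2, 0, 0, 0, 0, 10], [-2.4, -1.9, 0, 0, 0, 0, 10], [-2.6, -1.6, 0, 0, 0, 0, 10], [-2.6, -1.6, 0, 0, 0, 0, 10], [-2.8, -1.2, 0, 0, 0, 0, 10], [-2.8, -1.2, 0, 0, 0, 0, 10], [-2.9, -0.8, 0, 0, 0, 0, 10], [-3, -0.8, 0, 0, 0, 0, 10], [-3, -0.4, 0, 0, 0, 0, 10], [-3.1, -0.4, 0, 0, 0, 0, 10], [-3, 0, 0, 0, 0, 0, 10], [-3.1, 0.1, 0, 0, 0, 0, 10], [-3, 0.4, 0, 0, 0, 0, 10], [-3.1, 0.5, 0, 0, 0, 0, 10], [-2.9, 0.9, 0, 0, 0, 0, 10], [-3, 0.9, 0, 0, 0, 0, 10]]
  ]
}}

```text
time_s: 15.1
ee_pos: [0.4698, -0.2538, 0.1175]
eef_rot: [-3.141, -0.0, 1.983]
force: [-1.7, 1.1, 2.2]
grip_width: 0.0228
grip_force: 38.7
```

Request:
{"method": "carry_out", "body": {
  "plan": [
    [[-2.8, 1.3, 0, 0, 0, 0, 10], [-2.8, 1.3, 0, 0, 0, 0, 10], [-2.6, 1.6, 0, 0, 0, 0, 10], [-2.6, 1.7, 0, 0, 0, 0, 10], [-2.4, 2, 0, 0, 0, 0, 10], [-2.3, 2, 0, 0, 0, 0, 10], [-2.1, 2.3, 0, 0, 0, 0, 10], [-2, 2.3, 0, 0, 0, 0, 10], [0, 0, 0, 0, 0, 0, 10], [0, 0, 0, 0, 0, 0, 10], [0, 0, 0, 0, 0, 0, 10]]
  ]
}}

```text
time_s: 16.02
ee_pos: [0.491, -0.2659, 0.1177]
eef_rot: [3.141, 0.001, 1.983]
force: [-0.2, 0.7, 0.9]
grip_width: 0.0222
grip_force: 38.7
```

```bash
python3 st.py pics/s2.png
python3 - <<'E'
from station import optics
from h import *
c=optics.camera("top");hsv=cv2.cvtColor(c["pixels"],cv2.COLOR_RGB2HSV);C=np.array([.5008,-.2230])
for n,lo,hi in(("red",(0,120,60),(8,255,255)),("pale",(10,40,120),(35,200,255))):
    m=cv2.inRange(hsv,lo,hi);k=0*m;k[165:245,345:420]=m[165:245,345:420]
    _,l,s,ce=cv2.connectedComponentsWithStats(k)
    for i in range(1,len(s)):
        if s[i,4]>10: q=ray(c,*ce[i],.026)[:2]-C;print(n,s[i,4],np.round(ce[i]),round(np.degrees(np.arctan2(q[1],q[0]))),round(np.hypot(*q),3))
cv2.imwrite("pics/t2.png",cv2.resize(c["pixels"][150:255,330:435],None,fx=5,fy=5,interpolation=2)[:,:,::-1])
E
```

```text
16.0167 [ 0.49101646 -0.26586049  0.1177095 ] [-0.20760804  0.73163162  0.90175104] ang -102.85830230829504 r 0.043962931388404125 [3.14098334e+00 7.80986984e-04 1.98284620e+00]
-95 -3.3 5.2
-87 -2.5 5.6
-79 -1.7 5.9
-71 -0.9 6.1
-63 -0.1 6.1
-55 0.8 6.1
-47 1.6 5.9
-39 2.5 5.6
-31 3.2 5.2
-23 3.9 4.7
-15 4.5 4.1
-7 5.1 3.5
1 5.5 2.7
9 5.8 1.9
17 6.0 1.1
red 12 [382. 183.] -11 0.054
pale 171 [368. 189.] 31 0.046
```

View pics/s2.png

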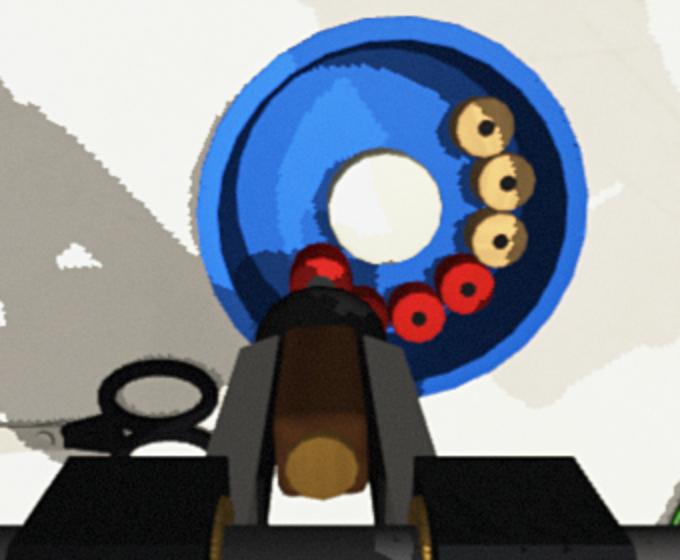

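The wrist view shows the three pale beads at (485,128), (508,183) and (500,240), with the red beads behind them at (467,288), (418,318) and (370,305). All are shifted far round the channel, so I check the distances in numbers.

Run:
```python
from station import optics,telemetry
from h import *
c=optics.camera("wrist");C=np.array([.5008,-.2230])
B=dict(p1=(.5442,-.2118),p2=(.5419,-.2396),p3=(.5198,-.2651),r3=(.4606,-.2366),r2=(.461,-.2075),r1=(.4838,-.182))
for (n,b),px in zip(B.items(),[(485,128),(508,183),(500,240),(467,288),(418,318),(375,308)]):
    q=ray(c,px[0]/2+160,px[1]/2+60,.026)[:2];w=q-C;print(n,np.degrees(np.arctan2(w[1],w[0])).round(),np.hypot(*w).round(3),"moved",np.hypot(*(q-b)).round(3))
print(telemetry.get_obs()["force"])
```

```text
p1 58.0 0.051 moved 0.036
p2 30.0 0.053 moved 0.044
p3 4.0 0.055 moved 0.058
r3 -22.0 0.056 moved 0.092
r2 -48.0 0.057 moved 0.097
r1 -68.0 0.049 moved 0.094
[1.1901506  0.61325263 0.76875828]
```

Request:
{"method": "carry_out", "body": {
  "plan": [
    [[-1.7, 2.6, 0, 0, 0, 0, 10], [-1.6, 2.6, 0, 0, 0, 0, 10], [-1.3, 2.8, 0, 0, 0, 0, 10], [-1.2, 2.8, 0, 0, 0, 0, 10], [-0.9, 2.9, 0, 0, 0, 0, 10], [-0.8, 3, 0, 0, 0, 0, 10], [-0.5, 3, 0, 0, 0, 0, 10], [-0.4, 3.1, 0, 0, 0, 0, 10], [-0.1, 3, 0, 0, 0, 0, 10], [0, 3.1, 0, 0, 0, 0, 10], [0, 0, 0, 0, 0, 0, 10], [0, 0, 0, 0, 0, 0, 10], [0, 0, 0, 0, 0, 0, 10], [0, 0, 0, 0, 0, 0, 10]]
  ]
}}

```text
time_s: 17.33
ee_pos: [0.5209, -0.262, 0.1177]
eef_rot: [3.141, 0.0, 1.983]
force: [1.1, 0.5, 1.5]
grip_width: 0.0224
grip_force: 38.7
```

Run:
```python
from station import optics,telemetry
from h import *
o=telemetry.get_obs();print(o["ee_pos"],o["force"],o["time_s"])
c=optics.camera("wrist");C=np.array([.5008,-.2230])
hsv=cv2.cvtColor(c["pixels"],cv2.COLOR_RGB2HSV);g=cv2.cvtColor(c["pixels"],cv2.COLOR_RGB2GRAY)
for n,lo,hi in(("red",(0,150,90),(8,255,255)),("pale",(12,60,150),(30,200,255))):
    m=cv2.erode(cv2.inRange(hsv,lo,hi),np.ones((3,3)));m[:60]=0;m[250:]=0
    _,l,s,ce=cv2.connectedComponentsWithStats(m)
    for i in range(1,len(s)):
        q=ray(c,*ce[i],.026)[:2];w=q-C
        if s[i,4]>60 and np.hypot(*w)<.07: print(n,s[i,4],np.round(q,3),np.degrees(np.arctan2(w[1],w[0])).round(),np.hypot(*w).round(3),"dist p1,p2,p3",[np.hypot(*(q-b)).round(3) for b in((.5442,-.2118),(.5419,-.2396),(.5198,-.2651))])
```

```text
[ 0.52092579 -0.26195626  0.11774819] [1.12462735 0.52046157 1.51481665] 17.3333
red 402 [ 0.551 -0.206] 18.0 0.053 dist p1,p2,p3 [np.float64(0.008), np.float64(0.034), np.float64(0.066)]
red 379 [ 0.554 -0.231] -8.0 0.054 dist p1,p2,p3 [np.float64(0.021), np.float64(0.015), np.float64(0.049)]
red 184 [ 0.52  -0.258] -61.0 0.04 dist p1,p2,p3 [np.float64(0.053), np.float64(0.029), np.float64(0.007)]
red 240 [ 0.548 -0.253] -33.0 0.056 dist p1,p2,p3 [np.float64(0.042), np.float64(0.015), np.float64(0.03)]
pale 392 [ 0.49  -0.178] 103.0 0.047 dist p1,p2,p3 [np.float64(0.064), np.float64(0.081), np.float64(0.092)]
pale 290 [ 0.513 -0.178] 74.0 0.046 dist p1,p2,p3 [np.float64(0.046), np.float64(0.068), np.float64(0.087)]
pale 272 [ 0.534 -0.189] 45.0 0.048 dist p1,p2,p3 [np.float64(0.025), np.float64(0.051), np.float64(0.077)]
```

Request:
{"method": "carry_out", "body": {
  "plan": [
    [[0, 0, -10, 0, 0, 0, 10], [0, 0, -20, 0, 0, 0, 10], [0, 0, -25, 0, 0, 0, 10], [0, 0, -25, 0, 0, 0, 10], [0, 0, -25, 0, 0, 0, 10], [0, 0, -20, 0, 0, 0, 10], [0, 0, -15, 0, 0, 0, 10], [0, 0, 0, 0, 0, 0, 10], [0, 0, 0, 0, 0, 0, 10]]
  ]
}}

```text
time_s: 18.13
ee_pos: [0.5206, -0.262, 0.2577]
eef_rot: [3.141, 0.0, 1.983]
force: [-0.1, -0.9, -3.0]
grip_width: 0.0223
grip_force: 38.7
```

Run:
```python
from station import telemetry
import numpy as np
o=telemetry.get_obs();p=o["ee_pos"];y=o["eef_rot"][2];print(o["time_s"],p,o["eef_rot"],o["force"])
tx=np.array([np.cos(y),np.sin(y)]);ty=np.array([np.sin(y),-np.cos(y)]);w=(np.array([.4265,.0755])-p[:2])*1e3;print(w@tx,w@ty)
```

```text
18.1333 [ 0.520558   -0.26196911  0.25771068] [3.14124612e+00 4.36137509e-04 1.98271980e+00] [-0.05080644 -0.86627635 -2.98346058]
346.89888881053247 48.923123851919954
```

Request:
{"method": "carry_out", "body": {
  "plan": [
    [[15, 2.1, 0, 0, 0, 0, 10], [28, 4, 0, 0, 0, 0, 10], [28, 4, 0, 0, 0, 0, 10], [28, 4, 0, 0, 0, 0, 10], [28, 4, 0, 0, 0, 0, 10], [28, 4, 0, 0, 0, 0, 10], [28, 4, 0, 0, 0, 0, 10], [28, 4, 0, 0, 0, 0, 10], [28, 4, 0, 0, 0, 0, 10], [28, 4, 0, 0, 0, 0, 10], [28, 4, 0, 0, 0, 0, 10], [28, 4, 0, 0, 0, 0, 10], [24, 2.8, 0, 0, 0, 0, 10], [0, 0, 0, 0, 0, 0, 10], [0, 0, 0, 0, 0, 0, 10], [0, 0, 0, 0, 0, 0, 10]]
  ]
}}

```text
time_s: 19.47
ee_pos: [0.4263, 0.0752, 0.2567]
eef_rot: [-3.14, -0.0, 1.983]
force: [-0.8, 0.8, -2.4]
grip_width: 0.0223
grip_force: 38.7
```

Request:
{"method": "carry_out", "body": {
  "plan": [
    [[0, 0, 20, 0, 0, 0, 10], [0, 0, 25, 0, 0, 0, 10], [0, 0, 25, 0, 0, 0, 10], [0, 0, 20, 0, 0, 0, 10], [0, 0, 12, 0, 0, 0, 10], [0, 0, 5.7, 0, 0, 0, 10], [0, 0, 0, 0, 0, 0, 10], [0, 0, 0, 0, 0, 0, 10], [0, 0, 0, 0, 0, 0, 10]]
  ]
}}

```text
time_s: 20.22
ee_pos: [0.427, 0.0754, 0.1506]
eef_rot: [3.14, 0.0, 1.982]
force: [0.1, 0.2, -1.7]
grip_width: 0.0222
grip_force: 38.7
```

Run:
```python
from station import telemetry,optics
from h import *
o=telemetry.get_obs();p=o["ee_pos"];y=o["eef_rot"][2];print(o["time_s"],p,o["eef_rot"],o["force"])
tx=np.array([np.cos(y),np.sin(y)]);ty=np.array([np.sin(y),-np.cos(y)]);w=(np.array([.5097,.1085])-p[:2])*1e3;print(w@tx,w@ty)
s=optics.camera("scene");u,v=proj(s,p-[0,0,.05]).astype(int)
a=cv2.resize(s["pixels"][v-75:v+75,u-95:u+75],(680,600),interpolation=2);cv2.imwrite("pics/f.png",a[:,:,::-1])
```

```text
20.2167 [0.42699453 0.07535147 0.15064336] [3.14041607e+00 3.46226935e-04 1.98227450e+00] [ 0.10426254  0.23955823 -1.70491904]
-2.6976137785780807 89.06033248314583
```

View pics/f.png

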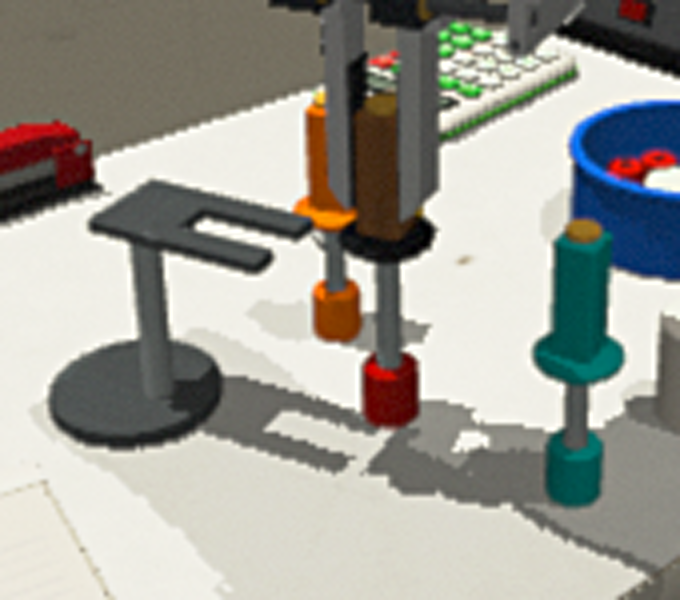

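The stirrer at (388,240) is upright and lined up with the fork's slot opening at about (270,240). I slide it in by 89 mm.

Request:
{"method": "carry_out", "body": {
  "plan": [
    [[-0.3, 10, 0, 0, 0, 0, 10], [-0.3, 10, 0, 0, 0, 0, 10], [-0.3, 10, 0, 0, 0, 0, 10], [-0.3, 10, 0, 0, 0, 0, 10], [-0.3, 10, 0, 0, 0, 0, 10], [-0.3, 10, 0, 0, 0, 0, 10], [-0.3, 10, 0, 0, 0, 0, 10], [-0.3, 9, 0, 0, 0, 0, 10], [-0.2, 6, 0, 0, 0, 0, 10], [-0.1, 4, 0, 0, 0, 0, 10], [0, 0, 0, 0, 0, 0, 10], [0, 0, 0, 0, 0, 0, 10]]
  ]
}}

```text
time_s: 21.27
ee_pos: [0.5091, 0.1087, 0.1497]
eef_rot: [-3.141, -0.0, 1.983]
force: [-0.6, 0.2, -2.2]
grip_width: 0.022
grip_force: 38.7
```

Request:
{"method": "carry_out", "body": {
  "plan": [
    [[0, 0, 3, 0, 0, 0, 10], [0, 0, 3, 0, 0, 0, 10], [0, 0, 2, 0, 0, 0, 10], [0, 0, 1.5, 0, 0, 0, 10], [0, 0, 0.7, 0, 0, 0, 10], [0, 0, 0, 0, 0, 0, 10], [0, 0, 0, 0, 0, 0, 10]]
  ]
}}

```text
time_s: 21.85
ee_pos: [0.5091, 0.1087, 0.1397]
eef_rot: [3.141, -0.0, 1.983]
force: [-0.5, -0.4, -1.2]
grip_width: 0.0221
grip_force: 38.7
```

Request:
{"method": "carry_out", "body": {
  "plan": [
    [[0, 0, 0.3, 0, 0, 0, 10], [0, 0, 0, 0, 0, 0, 26], [0, 0, 0, 0, 0, 0, 40], [0, 0, 0, 0, 0, 0, 60], [0, 0, 0, 0, 0, 0, 60], [0, 0, 0, 0, 0, 0, 60], [0, 0, 0, 0, 0, 0, 60], [0, 0, -10, 0, 0, 0, 60], [0, 0, -25, 0, 0, 0, 60], [0, 0, -30, 0, 0, 0, 60], [0, 0, -30, 0, 0, 0, 60], [0, 0, -30, 0, 0, 0, 60], [0, 0, -25, 0, 0, 0, 60], [0, 0, -10, 0, 0, 0, 60], [0, 0, 0, 0, 0, 0, 60], [0, 0, 0, 0, 0, 0, 60], [0, 0, 0, 0, 0, 0, 60], [0, 0, 0, 0, 0, 0, 60]]
  ]
}}

```text
time_s: 23.35
ee_pos: [0.5087, 0.1087, 0.2977]
eef_rot: [-3.139, -0.001, 1.983]
force: [-0.2, -0.7, -0.2]
grip_width: 0.06
grip_force: 0.0
```

Run:
```python
from station import optics,telemetry
from h import *
o=telemetry.get_obs();print(o["time_s"],o["ee_pos"],o["grip_width"],o["force"])
c=optics.camera("wrist");hsv=cv2.cvtColor(c["pixels"],cv2.COLOR_RGB2HSV)
m=cv2.inRange(hsv,(15,110,110),(35,255,255));m[:160]=0;m[215:]=0;m[:,:300]=0;m[:,345:]=0
n,l,s,ce=cv2.connectedComponentsWithStats(m);i=1+s[1:,4].argmax();print(s[i],ce[i],ray(c,*ce[i],.191))
c=optics.camera("top");hsv=cv2.cvtColor(c["pixels"],cv2.COLOR_RGB2HSV)
for nm,lo,hi in(("red",(0,120,60),(8,255,255)),("pale",(10,40,120),(35,200,255))):
    m=cv2.inRange(hsv,lo,hi);m[:165]=0;m[245:]=0;m[:,:345]=0;m[:,420:]=0
    _,l,s,ce=cv2.connectedComponentsWithStats(m);print(nm,[(int(a[4]),np.round(ray(c,*b,.026)[:2],3).tolist()) for a,b in zip(s[1:],ce[1:])if a[4]>15])
```

```text
23.35 [0.50874394 0.10866584 0.29773416] 0.06002135273427452 [-0.15135493 -0.66562968 -0.17788539]
[313 187  17  18 241] [321.21991701 195.46058091] [0.51015546 0.10818611 0.191     ]
red [(192, [0.55, -0.228])]
pale [(220, [0.513, -0.178])]
```

```bash
python3 -c "
from station import ctrl
print(ctrl.hand_in())"
```

```text
the job is handed in; nothing more can be done
None
```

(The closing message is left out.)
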